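# Set an ink slab in the rinse stand and set the rinse valve

### The job

Get the ink slab ready for rinsing: first push it square and flush into the corner of the two stop rails on the rinse stand. Then set the rinse-water valve, which was left part open with the water off at the main: turn its handwheel clockwise until it is fully shut on its stop, and back it off exactly two turns. Finish still gripping the handwheel's black handle and keep hold of it, ready for the water to come on, with the slab still home; do not disturb the ink tin, the jar or the brush.

Things in the scene. Friction and masses are not known exactly. Their poses are not given: they have to be found in the camera images.
- ink_slab: Loose white plastic ink slab with black ink stains, 150 (x) by 105 (y) by 15 (z) mm, about 0.2 kg, lying on the rinse stand's plate 20 to 60 mm short of both rails and askew by up to 20 degrees. Origin: centre of its underside; x along the long side. Too wide to grip; it slides when pushed on its edges.
- rinse_stand: Fixed stand: grey drain plate 250 (x) by 210 (y) mm, its top 6 mm above the bench, with two bright steel stop rails, 5 mm thick and 28 mm high above the plate, along its +x and +y sides; they meet in a corner that points away from the robot, give or take 15 degrees. Beyond the +x rail runs a copper spray bar 18 mm thick, top 65 mm above the bench. Origin under the plate's middle.
- rail_corner (a point): Inside corner of the rinse stand: where the inner faces of both rails meet the plate's top. Its x axis points square into one rail (which runs 180 mm from here in -y), its y axis into the other (200 mm in -x), z up. With the slab home, its long sides lie along x and its origin is here at x = -75, y = -52.5, z = 0 mm.
- valve: The fixed rinse-water valve: brass globe valve with upright stem on a grey pipe run along its y, to 155 mm either side of its middle; origin on the bench under the stem. A steel stem 11 mm thick stands up through the wheel's hub and rises 4 mm a turn of opening: its top is level with the rim's top at one turn open, 4 mm above it at two.
- wheel_centre (a point): On the axis of the valve's red handwheel, level with the top of its rim, 202 mm above the bench; axes as the valve's. The wheel lies flat and stays at its height; 140 mm over the rim, which is 17 mm thick, with three arms dished down to the hub.
- handle_mid (a point): Middle of the handwheel's black upright handle: a round barrel 23 mm thick and 55 mm tall, 60 mm from the wheel's axis; its foot is 5 mm, this point 32 mm and its top 60 mm above the rim's top. It revolves freely on its pin, so a gripper can hold it from above without turning while it goes round.
- crank_handle: The same black handle, which is to be held at the end; origin on its axis at its foot, 4 mm above the rim's top.
- handwheel (a joint): Opening of the valve in rad: 0 = shut on its stop, growing anticlockwise seen from above, 6.283 a turn, up to 26. Seen from above, the handle stands at this angle from the valve's x axis. Left a third of a turn to one turn open. It takes 4 to 5 N at the handle to turn and stays where it is left.
- ink_tin: Dark closed ink tin, its top black with dried ink, 85 mm across, 93 mm tall, standing loose beyond the work; origin at the centre of its foot. Leave it alone.
- solvent_jar: Amber glass jar with a dark cap, 64 mm across, 100 mm tall, loose, beyond the work; origin at the centre of its foot. Leave it alone.
- ink_brush: Flat ink brush, 185 mm long along its x, 34 mm wide, 17 mm tall, lying loose beyond the work; origin under its middle. Leave it alone.
Not all that is in view belongs to the job. There is more than one size of the ink_slab; the job needs the smallest.

How it is judged:
On the way, in this order (a step that is already met when the one before it is completed fails the run):
1. the slab lies square and flush in the corner of the rails (x of ink_slab in the frame of rail_corner between -0.0775 and -0.0725 m and y of ink_slab in the frame of rail_corner between -0.055 and -0.05 m and z of ink_slab in the frame of rail_corner below 0.003 m and angle between the x axis of ink_slab and the x axis of rail_corner, either way round below 0.03 rad), for 0.2 s.
2. then the valve is shut on its stop, with the slab still home (all of step 1 and value of joint handwheel below 0.09 rad), for 0.1 s.
At the end, for the whole second after the job is handed in: Valve at rest two turns (12.57 rad) open within 0.26 rad; fingers on its black handle with over 4 N, grasp point within 30 mm of the handle's middle; slab flat on the plate, each of the two sides within 2.5 mm of its rail, square within 0.03 rad (all of step 1 and value of joint handwheel between 12.306 and 12.826 rad and velocity of joint handwheel between -0.15 and 0.15 rad/s and contact force between the fingers and crank_handle above 4 N and distance between the grasp point and handle_mid below 0.03 m); the arm keeps its last pose, push and grip.
It fails at once if the ink tin is moved more than 20 mm or tipped (distance of ink_tin from where it was at the start of the episode above 0.02 m or angle between ink_tin's own z axis and vertical above 0.35 rad).
It fails at once if the jar is moved more than 20 mm or tipped (distance of solvent_jar from where it was at the start of the episode above 0.02 m or angle between solvent_jar's own z axis and vertical above 0.35 rad).
It fails at once if the brush is moved more than 20 mm or tipped (distance of ink_brush from where it was at the start of the episode above 0.02 m or angle between ink_brush's own z axis and vertical above 0.35 rad).
It also fails if it takes over 72 s, if anything falls off the work surface, if the arm or the gripper's body presses on something with over 40 N, if the wrist force passes 120 N, or if a joint passes its speed limit or range.

### The arm

A 7-joint arm with a two-finger parallel gripper is mounted at the origin on the work surface. World frame = base frame: x ahead of the robot, y to its left, z up, the work surface at z = 0. Lengths are in m, angles in rad, forces in N, time in s.
With the tool pointing down it reaches from about 0.35 to 0.9 m from the base axis. Payload 7.2 kg.
Tool frame: the origin (TCP) lies at the very end of the fingers, on their centre line; the grasp point (between the pads) lies 19 mm behind it (ctrl.grasp_offset is the distance from the TCP to the grasp point, in m); z points along the fingers, y is the line along which they close (so a half turn about z gives the same grasp; the last joint's range is limited). The gripper opens to 85 mm and grips with 20 to 120 N. Pads are 22 mm wide; open, the fingers measure 114 mm over their backs; the gripper's body (76 mm by 85 mm) begins 54 mm behind the grasp point. The pads swing forward as they close: fully open they stand 13 mm farther back than shut.
Start: joints at [-1.268, 0.411, -0.013, 1.596, 0.006, 1.134, -0.082], TCP at [0.226, 0.583, 0.231] pointing down, gripper open.
Joint ranges: [-2.95, 2.95], [-0.29, 1.99], [-1.47, 1.44], [0.14, 2.54], [-1.03, 4.17], [0.13, 1.85], [-2.86, 2.86]. Speed limits (rad/s): [2.39, 2.39, 3.01, 3.01, 3.14, 3.14, 3.14].

### API

Orientations are given as a unit quaternion [x, y, z, w].
In Python, from station import telemetry, vision, job, ctrl gives the robot as it stands.
- The arm moves only by the tool drive_tool, never from a script. Its argument "plan" is a list of rows, each a list of 7 numbers: the opening, from -1 (shut) to 1 (fully open), then the shift along the tool's x, y, z in cm, then the turn, a rotation vector about the tool's x, y, z in rad. In form: [[grip, tx, ty, tz, wx, wy, wz], ...]. A call has exactly 10 rows; each row shifts and turns the commanded pose from where the row before left it, along the tool's axes as they then stand; what a row does not reach is not made up. A row lasts 1/12 s, in which the tool goes at most 41.7 mm and 7.16 degrees, less where a joint would pass 70% of its speed; a pose out of reach is approached as far as the arm can. A call is refused whole if a number of a shift passes 4.17 or a number of a turn 0.125, either way. A call with a gripper value outside its range is refused whole. The fingers move at their own pace and stop on an object; "force" is the grip in N (left out, the last holds). Time passes only in rows, so rows that do not move let the fingers close, or fill a call up. It gives the time, the measured TCP pose, the force, the opening and the grip force at its end, in the units of the state.
- telemetry.sense(): the state, without advancing time (a new reading comes with each control period).
- vision.read_camera(name): name is "side" or "top"; returns (picture, depth): 400x640x3 uint8, red, green, blue; 400x640 float32, m along the optical axis (not along the pixel's ray), 0 where there is no reading.
- vision.camera_model(name): a dict with "fx", "fy", "cx", "cy" (pixels), "k1" (the pictures are not rectified: a ray, as slopes to the right and down, at radius r is drawn at 1 + k1 r^2 times it, then the intrinsics apply), "T" (4x4, takes a point from camera to world coordinates). Camera axes: x right, y up, looking along -z (the intrinsics and any distortion apply to the point x, -y, -z); pixel columns grow to the right and rows downward; lengths in m; the calibration is good to about 2 mm. A picture is of the moment at which its call begins. camera_model takes no time and is no camera call.
- job.job_done(): hands the job in; it is judged then, once.
The state is a dict: "time": time; "qpos": joint angles; "dq": joint speeds; "effort": joint torques, N m; "tcp_pos": TCP position; "tool_rot": TCP orientation; "wrist_force": force on the tool from outside, world axes, zero at the start; "wrist_torque": the same for the moment, N m; "gripper_width": opening from 0.0 (shut) to 1.0 (fully open); "grip_force": force on a finger pad.
Only numpy, scipy, OpenCV 4.12 (cv2) and the standard library are available. Lean on these libraries where they do the work, as an engineer would, in place of code of your own. Each camera call takes 0.05 s, during which the arm holds its last target. There are 200 camera calls.

## Working session

There is one attempt and no reset: what is moved stays moved. The work goes in short steps, Python scripts to look and compute and a tool call to move; the robot and the scene stay as the last step left them, time stands still between calls to the robot, and variables do not carry over. Pictures are saved under pics/ and viewed, at most 10 in all, crops included, and the job is handed in when it is done.

Besides the shell and the picture viewer there is one more tool, called after "Request:" as a command line: name --pt "numbers of a row" for each row, then --argument value for the rest. drive_tool: Moves the arm, as the interface text tells. Its arguments: {"type":"object","properties":{"plan":{"type":"array","items":{"type":"array","items":{"type":"number"}}},"force":{"type":"number"}},"required":["plan"]}

```bash
ls; mkdir -p pics; cat > h.py <<'E'
import numpy as np, cv2
from station import telemetry, vision, job, ctrl
def shot(n):
    im,d=vision.read_camera(n); return im,d,vision.camera_model(n)
def pt(m,d,u,v,z=None,win=1):
    """pixel->world: with depth or, if z given, intersect plane z"""
    K=np.array([[m['fx'],0,m['cx']],[0,m['fy'],m['cy']],[0,0,1.]])
    x,y=cv2.undistortPoints(np.array([[[u,v]]],float),K,np.array([m['k1'],0,0,0.]))[0,0]
    T=np.array(m['T']); r=T[:3,:3]@np.array([x,-y,-1.])
    if z is None:
        p=d[int(v)-win:int(v)+win+1,int(u)-win:int(u)+win+1]; s=np.median(p[p>0])
    else: s=(z-T[2,3])/r[2]
    return T[:3,3]+s*r
def save(im,name,box=None,k=1):
    if box: im=im[box[1]:box[3],box[0]:box[2]]
    im=cv2.resize(im,None,fx=k,fy=k,interpolation=cv2.INTER_CUBIC)
    cv2.imwrite('pics/'+name,im[:,:,::-1])
E
python3 - <<'E'
from h import *
s=telemetry.sense();print(s['time'],s['tcp_pos'],s['tool_rot'],ctrl.grasp_offset)
for n in('top','side'):
    im,d,m=shot(n);save(im,n+'0.png');np.savez(n+'0.npz',im=im,d=d);print(n,m)
E
```

```text
pics
0.0 [0.22628654 0.58204472 0.23043301] [ 1.84295738e-01  9.82870486e-01 -8.22740935e-04 -1.07414077e-04] 0.0187
top {'fx': 398.4522893984304, 'fy': 398.4522893984304, 'cx': 314.164601766834, 'cy': 200.46779872088678, 'k1': -0.02751372742082658, 'T': array([[ 0.02963393,  0.99563323, -0.08852288,  0.42001654],
       [-0.99951086,  0.03040141,  0.00733388,  0.16209203],
       [ 0.00999308,  0.08826225,  0.99604714,  1.12519839],
       [ 0.        ,  0.        ,  0.        ,  1.        ]])}
side {'fx': 519.2276875266541, 'fy': 519.2276875266541, 'cx': 328.4302874038012, 'cy': 197.22147881865882, 'k1': -0.08672310129208591, 'T': array([[ 0.87323027,  0.35919877, -0.32931009, -0.02364305],
       [-0.48705087,  0.6652677 , -0.56586247, -0.74509376],
       [ 0.01582227,  0.65451901,  0.75587997,  1.38423329],
       [ 0.        ,  0.        ,  0.        ,  1.        ]])}
```

View pics/top0.png

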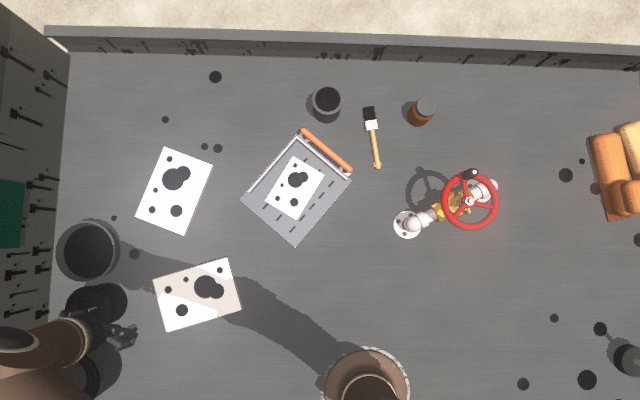

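View pics/side0.png

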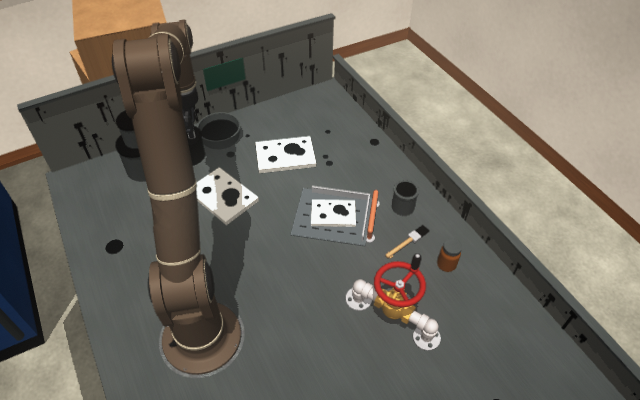

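The two full views show three white slabs at top-view pixels (174,190), (197,294) and (295,188). The smallest one lies on the stand, so that is the target. The stand's corner is near (300,135), the wheel centre near (470,201) and the black handle near (473,173). I'll check this in one close crop.

```bash
python3 - <<'E'
from h import *
im=np.load('top0.npz')['im']
a=im[120:255,230:360];b=im[150:250,385:505]
a=cv2.resize(a,None,fx=6,fy=6,interpolation=cv2.INTER_CUBIC)[:600]
cv2.imwrite('pics/stand.png',cv2.resize(im[122:250,235:360],None,fx=4.5,fy=4.5,interpolation=cv2.INTER_CUBIC)[:,:,::-1])
s=np.load('side0.npz')['im'];
cv2.imwrite('pics/wheel.png',np.vstack([cv2.resize(im[160:240,390:505],None,fx=3.5,fy=3.5,interpolation=3),cv2.resize(s[245:325,340:455],None,fx=3.5,fy=3.5,interpolation=3)])[:,:,::-1])
E
```

```text
(no output)
```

View pics/stand.png

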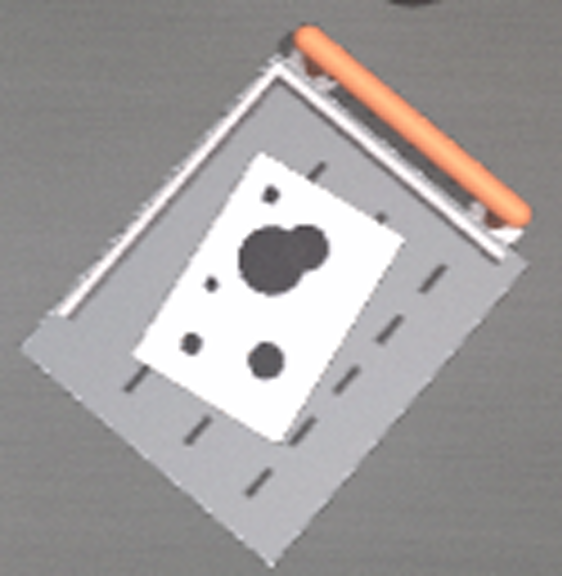

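View pics/wheel.png

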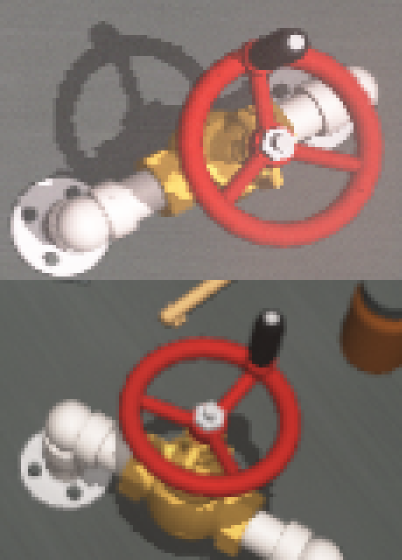

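The crops confirm the smallest slab on the stand, askew, with the copper bar marking the +x rail. The handle top is at about (300,42) in the wheel crop's upper half, and the hub at about (278,145).

```bash
cat >> h.py <<'E'
def ang(v): return np.degrees(np.arctan2(v[1],v[0]))
E
python3 - <<'E'
from h import *
z=np.load('top0.npz');d=z['d'];m=vision.camera_model('top')
c=lambda u,v,k,x,y:((u+.5)/k-.5+x,(v+.5)/k-.5+y)
S=lambda u,v,z=None:pt(m,d,*c(u,v,4.5,235,122),z)
for n,l,h in(('slab',[(260,152),(405,238),(283,442),(133,355)],.021),('plate',[(22,347),(271,567),(527,262)],.006),('railtop',[(280,78),(500,260),(65,318)],.034)):
    P=[S(*a,h) for a in l]
    for i,p in enumerate(P):
        q=P[(i+1)%len(P)];print(n,p.round(4),'len',np.linalg.norm(q-p).round(4),'ang',ang(q-p).round(1), 'depth z',S(*l[i])[2].round(3))
W=lambda u,v,z=None:pt(m,d,*c(u,v,3.5,390,160),z)
print('hub',W(278,145).round(3),W(278,145,.2).round(4))
print('handle top',W(296,42).round(3),W(296,42,.262).round(4))
print('rim',W(281,48,.2).round(3),[W(*a,.196).round(4) for a in((181,148),(382,148),(285,247))])
print('flange',W(62,228,.01).round(3),W(318,100,.02).round(3))
z2=np.load('side0.npz');d2=z2['d'];m2=vision.camera_model('side')
V=lambda u,v,z=None:pt(m2,d2,*c(u,v-280,3.5,340,245),z)
print('side hub',V(210,416,.2),'handle',V(267,318,.262),'rim',[V(*a,.196).round(4) for a in((121,410),(300,418))])
print('fl',V(60,468,.01))
# items
for n,u,v in(('tin',327,101),('jar',424,105),('brush',370,120),('brush2',378,165),('bar1',303,130),('bar2',350,170)):print(n,pt(m,d,u,v).round(3))
s=telemetry.sense();print(s['time'])
# depth circle fit of rim: points with z .185-.205 red
im=z['im'].astype(int);mask=(im[...,0]>130)&(im[...,1]<80)&(im[...,2]<80)
P=np.array([pt(m,d,u,v,None,0) for v,u in np.argwhere(mask) if 435<u<505 and 165<v<235 and d[v,u]>0]);
P=P[(P[:,2]>.185)];print(len(P),P[:,2].max());
r=cv2.minEnclosingCircle(P[:,:2].astype(np.float32));print('rim circle',r)
E
```

```text
slab [0.6434 0.2189 0.021 ] len 0.1054 ang -119.2 depth z 0.006
slab [0.592  0.1269 0.021 ] len 0.1476 ang 151.0 depth z 0.008
slab [0.4629 0.1985 0.021 ] len 0.1072 ang 61.7 depth z 0.016
slab [0.5138 0.2929 0.021 ] len 0.1492 ang -29.7 depth z 0.009
plate [0.518  0.3644 0.006 ] len 0.2079 ang -129.5 depth z -0.001
plate [0.3858 0.2039 0.006 ] len 0.2495 ang -38.3 depth z 0.004
plate [0.5815 0.0491 0.006 ] len 0.3216 ang 101.4 depth z 0.004
railtop [0.6877 0.2075 0.034 ] len 0.1769 ang -128.3 depth z 0.031
railtop [0.5782 0.0686 0.034 ] len 0.2689 ang 99.4 depth z 0.024
railtop [0.5341 0.3338 0.034 ] len 0.1988 ang -39.5 depth z 0.008
hub [ 0.512 -0.209  0.2  ] [ 0.5119 -0.2086  0.2   ]
handle top [ 0.571 -0.195  0.264] [ 0.5714 -0.1957  0.262 ]
rim [ 0.578 -0.211  0.2  ] [array([ 0.5083, -0.1442,  0.196 ]), array([ 0.5125, -0.2814,  0.196 ]), array([ 0.4438, -0.2147,  0.196 ])]
flange [ 0.459 -0.11   0.01 ] [ 0.567 -0.314  0.02 ]
side hub [ 0.51108115 -0.21289145  0.2       ] handle [ 0.56877501 -0.19064441  0.262     ] rim [array([ 0.4562, -0.1739,  0.196 ]), array([ 0.5723, -0.2459,  0.196 ])]
fl [ 0.45409756 -0.10833663  0.01      ]
tin [0.778 0.128 0.095]
jar [ 0.775 -0.13   0.1  ]
brush [0.754 0.002 0.017]
brush2 [ 0.624 -0.023  0.018]
bar1 [0.705 0.19  0.065]
bar2 [0.6   0.06  0.064]
0.1
266 0.20954608469441027
rim circle ((0.517173171043396, -0.1949627846479416), 0.062372781336307526)
```

The stand's yaw is about -39°, the inner corner about (0.688, 0.2075), and the slab about 31 mm short of each rail with a 9.5° skew. The sizes match: 105×148 mm. The wheel centre is about (0.511, -0.211). I'll use the open fingers as a two-point pusher, so I'm moving to the slab's -y side.

Request:
drive_tool --pt "1 -2.09 -1.59 0 0 0 0" --pt "1 -2.09 -1.59 0 0 0 0" --pt "1 -2.09 -1.59 0 0 0 0" --pt "1 -2.09 -1.59 0 0 0 0" --pt "1 -2.09 -1.59 0 0 0 0" --pt "1 -2.09 -1.59 0 0 0 0" --pt "1 -2.09 -1.59 0 0 0 0" --pt "1 -2.09 -1.59 0 0 0 0" --pt "1 -2.09 -1.59 0 0 0 0" --pt "1 -2.09 -1.59 0 0 0 0" --force 60

```text
time: 0.93
tcp_pos: [0.364, 0.3572, 0.2311]
tool_rot: [0.184, 0.983, -0.0, -0.0]
wrist_force: [0.3, 0.4, 0.1]
gripper_width: 1.003
grip_force: 0.0
```

Request:
drive_tool --pt "1 -2.09 -1.59 0 0 0 0" --pt "1 -2.09 -1.59 0 0 0 0" --pt "1 -2.09 -1.59 0 0 0 0" --pt "1 -2.09 -1.59 0 0 0 0" --pt "1 -2.09 -1.59 0 0 0 0" --pt "1 -2.09 -1.59 0 0 0 0" --pt "1 -2.09 -1.59 0 0 0 0" --pt "1 -2.09 -1.59 0 0 0 0" --pt "1 -2.09 -1.59 0 0 0 0" --pt "1 -2.09 -1.59 0 0 0 0"

```text
time: 1.77
tcp_pos: [0.5011, 0.1334, 0.2311]
tool_rot: [0.184, 0.983, -0.0, -0.0]
wrist_force: [0.3, 0.0, -0.3]
gripper_width: 0.998
grip_force: 0.0
```

Request:
drive_tool --pt "1 0 0 1 0 0 0.117" --pt "1 0 0 1 0 0 0.117" --pt "1 0 0 1 0 0 0.117" --pt "1 0 0 1 0 0 0.117" --pt "1 0 0 1 0 0 0.117" --pt "1 0 0 1 0 0 0.117" --pt "1 0 0 1 0 0 0.117" --pt "1 0 0 1 0 0 0.117" --pt "1 0 0 1 0 0 0.117" --pt "1 0 0 1 0 0 0.117"

```text
time: 2.6
tcp_pos: [0.5006, 0.1346, 0.1306]
tool_rot: [0.698, 0.716, -0.0, -0.0]
wrist_force: [0.2, 0.2, 0.1]
gripper_width: 0.995
grip_force: 0.0
```

Request:
drive_tool --pt "1 0 0 1 0 0 0.118" --pt "1 0 0 1 0 0 0.118" --pt "1 0 0 1 0 0 0.118" --pt "1 0 0 1 0 0 0.118" --pt "1 0 0 1 0 0 0.118" --pt "1 0 0 1 0 0 0.118" --pt "1 0 0 0 0 0 0" --pt "1 0 0 0 0 0 0" --pt "1 0 0 0 0 0 0" --pt "1 0 0 0 0 0 0"

```text
time: 3.43
tcp_pos: [0.5012, 0.1348, 0.0719]
tool_rot: [0.901, 0.433, 0.0, -0.0]
wrist_force: [0.6, 0.1, 0.1]
gripper_width: 0.997
grip_force: 0.0
```

Request:
drive_tool --pt "1 0 0 1.3 0 0 0" --pt "1 0 0 1.3 0 0 0" --pt "1 0 0 1.3 0 0 0" --pt "1 0 0 1.1 0 0 0" --pt "1 0 0 0.7 0 0 0" --pt "1 0 0 0.5 0 0 0" --pt "1 0 0 0.4 0 0 0" --pt "1 0 0 0.4 0 0 0" --pt "1 0 0 0.2 0 0 0" --pt "1 0 0 0 0 0 0"

```text
time: 4.27
tcp_pos: [0.5008, 0.1347, -0.0009]
tool_rot: [0.902, 0.432, -0.0, -0.0]
wrist_force: [0.5, -0.2, -0.0]
gripper_width: 0.999
grip_force: 0.0
```

```bash
python3 - <<'E'
from h import *
im,d,m=shot('side');save(im,'s1.png',(270,140,430,260),5)
E
```

```text
(no output)
```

View pics/s1.png

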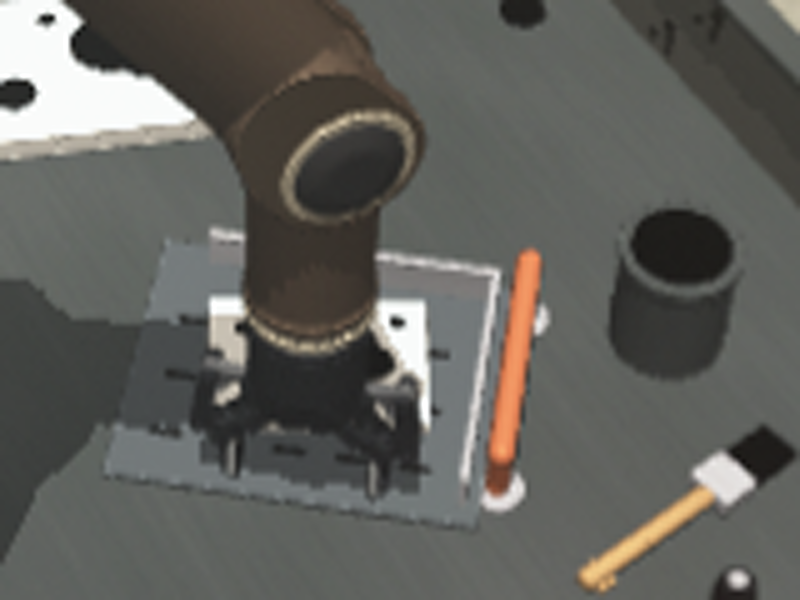

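The fingers stand clear of the slab on the plate at the near side, tips at about crop (232,470) and (375,490), with no contact yet. Pushing along +y of the stand.

Request:
drive_tool --pt "1 0.4 0 0.2 0 0 0" --pt "1 0.6 0 0 0 0 0" --pt "1 0.6 0 0 0 0 0" --pt "1 0.6 0 0 0 0 0" --pt "1 0.6 0 0 0 0 0" --pt "1 0.6 0 0 0 0 0" --pt "1 0.6 0 0 0 0 0" --pt "1 0.5 0 0 0 0 0" --pt "1 0.4 0 0 0 0 0" --pt "1 0.3 0 0 0 0 0"

```text
time: 5.15
tcp_pos: [0.5339, 0.1756, -0.0028]
tool_rot: [0.902, 0.432, 0.0, 0.0]
wrist_force: [-1.6, -1.3, 0.0]
gripper_width: 0.998
grip_force: 0.8
```

Request:
drive_tool --pt "1 0.1 0 0 0 0 0" --pt "1 0.1 0 0 0 0 0" --pt "1 0.1 0 0 0 0 0" --pt "1 0.1 0 0 0 0 0" --pt "1 0 0 0 0 0 0" --pt "1 0 0 0 0 0 0" --pt "1 0 0 0 0 0 0" --pt "1 0 0 0 0 0 0" --pt "1 0 0 0 0 0 0" --pt "1 0 0 0 0 0 0"

```text
time: 5.98
tcp_pos: [0.5362, 0.1784, -0.0026]
tool_rot: [0.902, 0.432, 0.0, -0.0]
wrist_force: [0.7, -0.3, 0.2]
gripper_width: 1.0
grip_force: 0.1
```

Request:
drive_tool --pt "1 0.1 0 0 0 0 0" --pt "1 0.1 0 0 0 0 0" --pt "1 0.1 0 0 0 0 0" --pt "1 0.1 0 0 0 0 0" --pt "1 0 0 0 0 0 0" --pt "1 0 0 0 0 0 0" --pt "1 0 0 0 0 0 0" --pt "1 0 0 0 0 0 0" --pt "1 0 0 0 0 0 0" --pt "1 0 0 0 0 0 0"

```text
time: 6.82
tcp_pos: [0.5386, 0.1815, -0.0027]
tool_rot: [0.902, 0.432, 0.0, 0.0]
wrist_force: [-0.4, -1.3, 1.5]
gripper_width: 0.998
grip_force: 1.1
```

Request:
drive_tool --pt "1 0.1 0 0 0 0 0" --pt "1 0.1 0 0 0 0 0" --pt "1 0.1 0 0 0 0 0" --pt "1 0 0 0 0 0 0" --pt "1 0 0 0 0 0 0" --pt "1 0 0 0 0 0 0" --pt "1 0 0 0 0 0 0" --pt "1 0 0 0 0 0 0" --pt "1 0 0 0 0 0 0" --pt "1 0 0 0 0 0 0"

```text
time: 7.65
tcp_pos: [0.5399, 0.1832, -0.0028]
tool_rot: [0.902, 0.432, -0.001, 0.0]
wrist_force: [-3.5, -3.7, 3.2]
gripper_width: 1.002
grip_force: 2.6
```

```bash
python3 - <<'E'
from h import *
im,d,m=shot('side');save(im,'s2.png',(280,170,400,260),6)
E
```

```text
(no output)
```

View pics/s2.png

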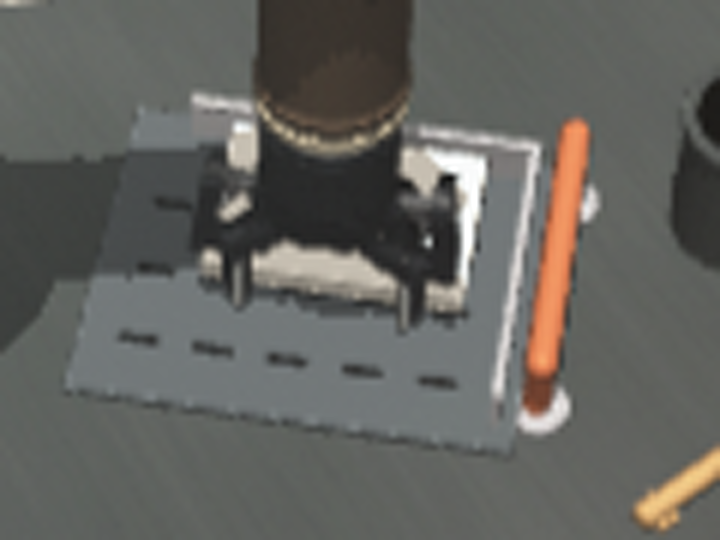

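The slab's long side now runs along the +y rail at about crop (230,125)-(490,155), and force builds up at contact. I'll press a little more, back off, and move round to the -x side with the fingers half open.

Request:
drive_tool --pt "1 0.15 0 0 0 0 0" --pt "1 0 0 0 0 0 0" --pt "1 0 0 0 0 0 0" --pt "1 -1 0 0 0 0 0" --pt "1 -1.2 0 0 0 0 0" --pt "1 0 0 -1.5 0 0 0" --pt "1 0 0 -2 0 0 0" --pt "1 0 0 -2 0 0 0" --pt "1 0 0 -2 0 0 0" --pt "1 0 0 0 0 0 0"

```text
time: 8.53
tcp_pos: [0.5294, 0.1681, 0.0757]
tool_rot: [0.902, 0.432, 0.003, -0.0]
wrist_force: [1.9, 0.8, 1.0]
gripper_width: 0.999
grip_force: 0.0
```

Request:
drive_tool --pt "0.18 1.94 -2.9 0 0 0 0" --pt "0.18 1.94 -2.9 0 0 0 0" --pt "0.18 1.94 -2.9 0 0 0 0" --pt "0.18 1.94 -2.9 0 0 0 0" --pt "0.18 0 0 0 0 0 -0.121" --pt "0.18 0 0 0 0 0 -0.121" --pt "0.18 0 0 0 0 0 -0.121" --pt "0.18 0 0 0 0 0 -0.121" --pt "0.18 0 0 0 0 0 -0.121" --pt "0.18 0 0 0 0 0 -0.121"

```text
time: 9.37
tcp_pos: [0.4854, 0.3009, 0.0718]
tool_rot: [0.688, 0.726, 0.0, -0.0]
wrist_force: [-0.2, -0.9, -0.0]
gripper_width: 0.589
grip_force: 0.0
```

Request:
drive_tool --pt "0.18 0 0 0 0 0 -0.121" --pt "0.18 0 0 0 0 0 -0.121" --pt "0.18 0 0 0 0 0 -0.121" --pt "0.18 0 0 0 0 0 -0.121" --pt "0.18 0 0 0 0 0 -0.121" --pt "0.18 0 0 0 0 0 -0.121" --pt "0.18 0 0 0 0 0 -0.119" --pt "0.18 0 0 1.5 0 0 0" --pt "0.18 0 0 1.5 0 0 0" --pt "0.18 0 0 0 0 0 0"

```text
time: 10.2
tcp_pos: [0.484, 0.2999, 0.0397]
tool_rot: [0.332, 0.943, -0.001, -0.001]
wrist_force: [-1.4, -0.3, -0.2]
gripper_width: 0.59
grip_force: 0.0
```

Request:
drive_tool --pt "0.18 0 0 1 0 0 0" --pt "0.18 0 0 0.8 0 0 0" --pt "0.18 0 0 0.6 0 0 0" --pt "0.18 0 0 0.4 0 0 0" --pt "0.18 0 0 0.3 0 0 0" --pt "0.18 0 0 0.3 0 0 0" --pt "0.18 0 0 0 0 0 0" --pt "0.18 0 0 0 0 0 0" --pt "0.18 0 0 0 0 0 0" --pt "0.18 0 0 0 0 0 0"

```text
time: 11.03
tcp_pos: [0.486, 0.3011, 0.0086]
tool_rot: [0.332, 0.943, 0.0, 0.0]
wrist_force: [-0.2, -0.9, 0.1]
gripper_width: 0.588
grip_force: 0.0
```

```bash
python3 - <<'E'
from h import *
a=shot('side')[0];b=shot('top')[0]
f=lambda im,x0,y0:cv2.resize(im[y0:y0+100,x0:x0+130],None,fx=3,fy=3,interpolation=3)
save(np.hstack([f(a,275,165),f(b,235,122)]),'s3.png')
E
```

```text
(no output)
```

View pics/s3.png

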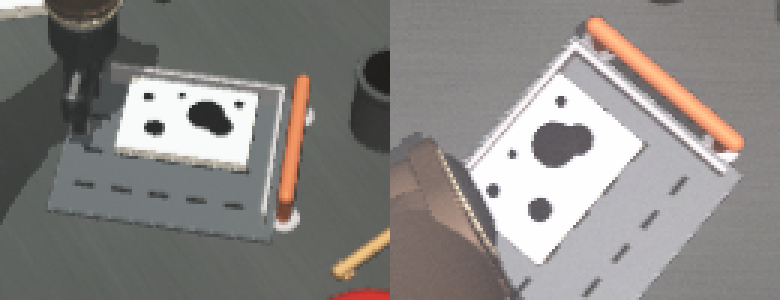

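The slab lies square along the +y rail, with a gap of about 25 mm left to the +x rail. Pushing along +x.

Request:
drive_tool --pt "0.18 -0.4 0 0.3 0 0 0" --pt "0.18 -0.6 0 0 0 0 0" --pt "0.18 -0.6 0 0 0 0 0" --pt "0.18 -0.6 0 0 0 0 0" --pt "0.18 -0.6 0 0 0 0 0" --pt "0.18 -0.6 0 0 0 0 0" --pt "0.18 -0.6 0 0 0 0 0" --pt "0.18 -0.5 0 0 0 0 0" --pt "0.18 -0.3 0 0 0 0 0" --pt "0.18 0 0 0 0 0 0"

```text
time: 11.97
tcp_pos: [0.524, 0.2702, 0.0053]
tool_rot: [0.333, 0.943, 0.0, 0.0]
wrist_force: [-0.1, 0.2, -0.2]
gripper_width: 0.589
grip_force: 0.0
```

Request:
drive_tool --pt "0.18 -0.1 0 0 0 0 0" --pt "0.18 -0.1 0 0 0 0 0" --pt "0.18 -0.1 0 0 0 0 0" --pt "0.18 -0.1 0 0 0 0 0" --pt "0.18 0 0 0 0 0 0" --pt "0.18 0 0 0 0 0 0" --pt "0.18 0 0 0 0 0 0" --pt "0.18 0 0 0 0 0 0" --pt "0.18 0 0 0 0 0 0" --pt "0.18 0 0 0 0 0 0"

```text
time: 12.8
tcp_pos: [0.5263, 0.2684, 0.0053]
tool_rot: [0.332, 0.943, 0.0, -0.0]
wrist_force: [-2.6, 1.7, 0.4]
gripper_width: 0.59
grip_force: 1.2
```

Request:
drive_tool --pt "0.18 -0.1 0 0 0 0 0" --pt "0.18 -0.1 0 0 0 0 0" --pt "0.18 -0.1 0 0 0 0 0" --pt "0.18 0 0 0 0 0 0" --pt "0.18 0 0 0 0 0 0" --pt "0.18 0 0 0 0 0 0" --pt "0.18 0 0 0 0 0 0" --pt "0.18 0 0 0 0 0 0" --pt "0.18 0 0 0 0 0 0" --pt "0.18 0 0 0 0 0 0"

```text
time: 13.63
tcp_pos: [0.5288, 0.2664, 0.0053]
tool_rot: [0.332, 0.943, 0.0, 0.0]
wrist_force: [-0.3, -1.3, -0.1]
gripper_width: 0.589
grip_force: 0.0
```

Request:
drive_tool --pt "0.18 -0.1 0 0 0 0 0" --pt "0.18 -0.1 0 0 0 0 0" --pt "0.18 -0.1 0 0 0 0 0" --pt "0.18 -0.1 0 0 0 0 0" --pt "0.18 0 0 0 0 0 0" --pt "0.18 0 0 0 0 0 0" --pt "0.18 0 0 0 0 0 0" --pt "0.18 0 0 0 0 0 0" --pt "0.18 0 0 0 0 0 0" --pt "0.18 0 0 0 0 0 0"

```text
time: 14.47
tcp_pos: [0.5304, 0.2652, 0.0053]
tool_rot: [0.332, 0.943, 0.0, -0.001]
wrist_force: [-4.8, 3.6, 3.2]
gripper_width: 0.594
grip_force: 3.0
```

Request:
drive_tool --pt "0.18 -0.1 0 0 0 0 0" --pt "0.18 -0.1 0 0 0 0 0" --pt "0.18 0 0 0 0 0 0" --pt "0.18 0 0 0 0 0 0" --pt "0.18 0 0 0 0 0 0" --pt "0.18 0 0 0 0 0 0" --pt "0.18 0 0 0 0 0 0" --pt "0.18 0 0 0 0 0 0" --pt "0.18 0 0 0 0 0 0" --pt "0.18 0 0 0 0 0 0"

```text
time: 15.3
tcp_pos: [0.5305, 0.2651, 0.0053]
tool_rot: [0.331, 0.943, 0.0, -0.002]
wrist_force: [-9.1, 5.5, 5.4]
gripper_width: 0.587
grip_force: 5.4
```

Request:
drive_tool --pt "0.18 0.5 0 0 0 0 0" --pt "0.18 1 0 0 0 0 0" --pt "0.18 1 0 0 0 0 0" --pt "0.18 1 0 -1 0 0 0" --pt "0.18 2 0 -2 0 0 0" --pt "0.18 2 0 -3 0 0 0" --pt "0.18 2 0 -3 0 0 0" --pt "0.18 2 0 -3 0 0 0" --pt "0.18 2 0 -3 0 0 0" --pt "0.18 0 0 0 0 0 0"

```text
time: 16.13
tcp_pos: [0.4265, 0.3531, 0.1617]
tool_rot: [0.33, 0.944, 0.005, 0.001]
wrist_force: [0.2, 0.4, -0.4]
gripper_width: 0.588
grip_force: 0.0
```

```bash
python3 - <<'E'
from h import *
a=shot('side')[0];b=shot('top')[0]
f=lambda im,x0,y0:cv2.resize(im[y0:y0+100,x0:x0+80],None,fx=5,fy=5,interpolation=3)
save(np.hstack([f(a,300,170),f(b,265,125)]),'s4.png')
E
```

```text
(no output)
```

View pics/s4.png

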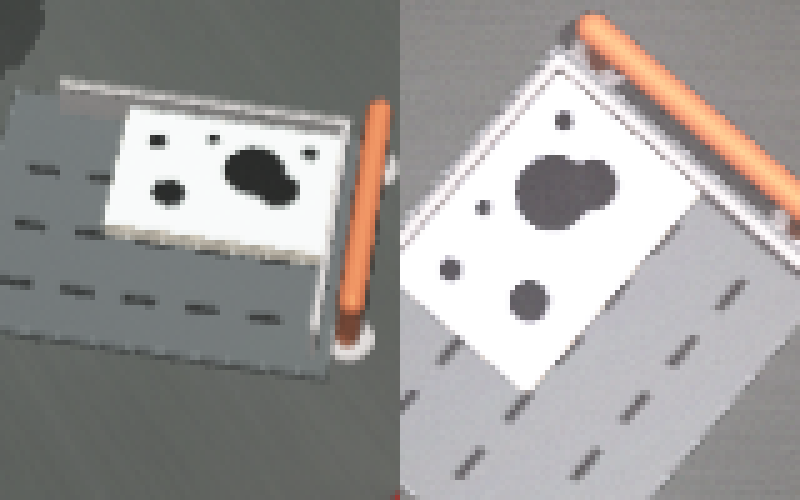

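The slab is flush on both rails and square. The thin joint lines along both rails are even, and the corner is at about (560,70) in the right half. Now to the handle.

Request:
drive_tool --pt "1 0 0 -3.5 0 0 0" --pt "1 0 0 -3.5 0 0 0" --pt "1 0 0 -3.5 0 0 0" --pt "1 0 0 -3.5 0 0 0" --pt "1 -2.84 -2.1 0 0 0 0" --pt "1 -2.84 -2.1 0 0 0 0" --pt "1 -2.84 -2.1 0 0 0 0" --pt "1 -2.84 -2.1 0 0 0 0" --pt "1 -2.84 -2.1 0 0 0 0" --pt "1 -2.84 -2.1 0 0 0 0"

```text
time: 17.07
tcp_pos: [0.4817, 0.1396, 0.2941]
tool_rot: [0.333, 0.943, -0.001, -0.001]
wrist_force: [0.7, 0.2, 0.6]
gripper_width: 0.999
grip_force: 0.0
```

Request:
drive_tool --pt "1 -2.84 -2.1 0 0 0 0" --pt "1 -2.84 -2.1 0 0 0 0" --pt "1 -2.84 -2.1 0 0 0 0" --pt "1 -2.84 -2.1 0 0 0 0" --pt "1 -2.84 -2.1 0 0 0 0" --pt "1 -2.84 -2.1 0 0 0 0" --pt "1 -2.84 -2.1 0 0 0 0" --pt "1 -2.84 -2.1 0 0 0 0" --pt "1 -2.84 -2.1 0 0 0 0" --pt "1 0 0 0 0 0 0"

```text
time: 17.9
tcp_pos: [0.5614, -0.1741, 0.294]
tool_rot: [0.337, 0.941, -0.003, -0.0]
wrist_force: [-1.0, -0.0, 0.6]
gripper_width: 1.0
grip_force: 0.0
```

```bash
python3 - <<'E'
from h import *
s=telemetry.sense();p=np.array(s['tcp_pos']);print(p.round(4),s['tool_rot'].round(3),s['qpos'].round(2))
from scipy.spatial.transform import Rotation as R
print((R.from_quat(s['tool_rot']).inv().apply([.570,-.193,.215]-p)*100).round(2))
E
```

```text
[ 0.5614 -0.1741  0.294 ] [ 0.337  0.941 -0.003 -0.   ] [-0.19  0.32  0.53  1.63 -0.16  1.24  1.26]
[-1.86 -0.87  7.91]
```

Request:
drive_tool --pt "1 -1.86 -0.87 0 0 0 0" --pt "1 0 0 1 0 0 0" --pt "1 0 0 1.5 0 0 0" --pt "1 0 0 1.5 0 0 0" --pt "1 0 0 1.5 0 0 0" --pt "1 0 0 1.2 0 0 0" --pt "1 0 0 0.8 0 0 0" --pt "1 0 0 0.4 0 0 0" --pt "1 0 0 0 0 0 0" --pt "1 0 0 0 0 0 0" --force 40

```text
time: 18.73
tcp_pos: [0.5717, -0.1836, 0.2165]
tool_rot: [0.332, 0.943, -0.0, 0.0]
wrist_force: [-0.3, -1.0, 0.4]
gripper_width: 1.002
grip_force: 0.0
```

Request:
drive_tool --pt "-1 0 0 0 0 0 0" --pt "-1 0 0 0 0 0 0" --pt "-1 0 0 0 0 0 0" --pt "-1 0 0 0 0 0 0" --pt "-1 0 0 0 0 0 0" --pt "-1 0 0 0 0 0 0" --pt "-1 0 0 0 0 0 0" --pt "-1 0 0 0 0 0 0" --pt "-1 0 0 0 0 0 0" --pt "-1 0 0 0 0 0 0"

```text
time: 19.57
tcp_pos: [0.5697, -0.1869, 0.2176]
tool_rot: [0.334, 0.943, -0.002, -0.0]
wrist_force: [-8.5, -5.5, 9.4]
gripper_width: 0.256
grip_force: 38.9
```

```bash
python3 - <<'E'
from h import *
a=shot('side')[0];b=shot('top')[0]
f=lambda im,x0,y0:cv2.resize(im[y0:y0+110,x0:x0+100],None,fx=4,fy=4,interpolation=3)
save(np.hstack([f(a,350,220),f(b,420,140)]),'s5.png')
s=telemetry.sense();print(s['tcp_pos'],s['qpos'].round(2))
E
```

```text
[ 0.56969392 -0.18686148  0.21754004] [-0.14  0.41  0.51  1.7  -0.21  1.09  1.32]
```

View pics/s5.png

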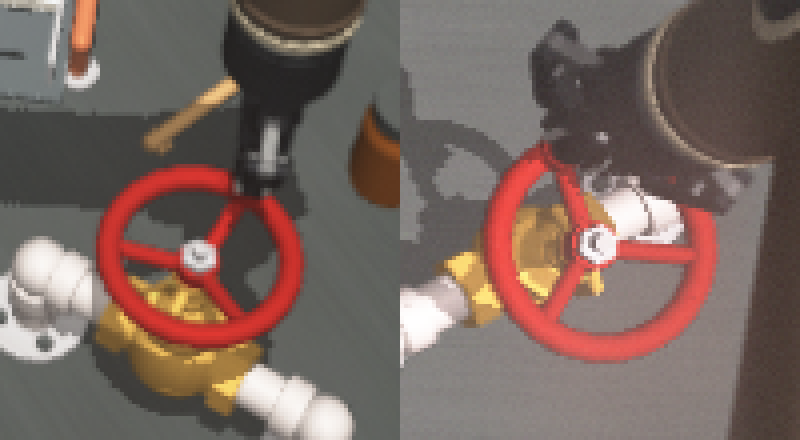

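The gripper holds the black handle (21.8 mm opening at 39 N), and the wheel is free to turn. Next I'll work out arc steps clockwise.

```bash
cat > arc.py <<'E'
import sys,numpy as np
from scipy.spatial.transform import Rotation as R
def arc(cmd,c,a,steps,r=.06):
    """rows from commanded pt cmd: to angles a+cumsum(steps) round c"""
    Ri=R.from_quat([.332,.943,0,0]).inv();p=np.array(cmd);out=[]
    for t in a+np.cumsum(steps):
        q=np.array(c)+r*np.array([np.cos(t),np.sin(t)])
        v=Ri.apply([*(q-p),0])[:2]*100; v=v.round(2); out.append([-1,*v.tolist(),0,0,0,0]); p=p+Ri.inv().apply([*v/100,0])[:2]
    print(str(out).replace('.0,',',').replace(', 0, 0, 0, 0',', 0,0,0,0'));print('cmd',p.round(4),'angle',(a+sum(steps)))
E
python3 -c "
from arc import *
arc((.5717,-.1836),(.513,-.210),.39,[0,-.1]+[-.2]*7+[-.1])"
```

```text
[[-1, 0.03, -0.48, 0,0,0,0], [-1, -0.52, -0.32, 0,0,0,0], [-1, -0.91, -0.77, 0,0,0,0], [-1, -0.74, -0.94, 0,0,0,0], [-1, -0.54, -1.07, 0,0,0,0], [-1, -0.32, -1.16, 0,0,0,0], [-1, -0.08, -1.19, 0,0,0,0], [-1, 0.16, -1.19, 0,0,0,0], [-1, 0.4, -1.13, 0,0,0,0], [-1, 0.27, -0.53, 0,0,0,0]]
cmd [ 0.5342 -0.2661] angle -1.21
```

Request:
drive_tool --pt "-1 0.03 -0.48 0 0 0 0" --pt "-1 -0.52 -0.32 0 0 0 0" --pt "-1 -0.91 -0.77 0 0 0 0" --pt "-1 -0.74 -0.94 0 0 0 0" --pt "-1 -0.54 -1.07 0 0 0 0" --pt "-1 -0.32 -1.16 0 0 0 0" --pt "-1 -0.08 -1.19 0 0 0 0" --pt "-1 0.16 -1.19 0 0 0 0" --pt "-1 0.4 -1.13 0 0 0 0" --pt "-1 0.27 -0.53 0 0 0 0" --force 60

```text
time: 20.5
tcp_pos: [0.535, -0.2685, 0.2177]
tool_rot: [0.333, 0.943, -0.001, 0.003]
wrist_force: [4.7, -2.2, 1.4]
gripper_width: 0.249
grip_force: 59.1
```

```bash
python3 -c "
from h import *
s=telemetry.sense();print(s['tcp_pos'].round(4),s['wrist_force'],s['qpos'].round(2))
from arc import *
arc((.5342,-.2661),(.513,-.210),-1.21,[-.2]*6+[-.1]*3+[0])"
```

```text
[ 0.535  -0.2685  0.2177] [ 4.68388761 -2.23587964  1.44176497] [-0.01  0.4   0.53  1.71 -0.22  1.08  1.48]
[[-1, 0.71, -0.97, 0,0,0,0], [-1, 0.88, -0.81, 0,0,0,0], [-1, 1.03, -0.61, 0,0,0,0], [-1, 1.13, -0.4, 0,0,0,0], [-1, 1.19, -0.16, 0,0,0,0], [-1, 1.2, 0.07, 0,0,0,0], [-1, 0.58, 0.13, 0,0,0,0], [-1, 0.57, 0.18, 0,0,0,0], [-1, 0.55, 0.24, 0,0,0,0], [-1, 0,0,0,0, 0, 0]]
cmd [ 0.4585 -0.2351] angle -2.71
```

Request:
drive_tool --pt "-1 0.71 -0.97 0 0 0 0" --pt "-1 0.88 -0.81 0 0 0 0" --pt "-1 1.03 -0.61 0 0 0 0" --pt "-1 1.13 -0.4 0 0 0 0" --pt "-1 1.19 -0.16 0 0 0 0" --pt "-1 1.2 0.07 0 0 0 0" --pt "-1 0.58 0.13 0 0 0 0" --pt "-1 0.57 0.18 0 0 0 0" --pt "-1 0.55 0.24 0 0 0 0" --pt "-1 0 0 0 0 0 0"

```text
time: 21.33
tcp_pos: [0.4594, -0.2347, 0.2176]
tool_rot: [0.332, 0.943, 0.0, 0.002]
wrist_force: [2.1, 1.8, 8.0]
gripper_width: 0.247
grip_force: 60.5
```

```bash
python3 -c "
from h import *
s=telemetry.sense();print(s['tcp_pos'].round(4),s['wrist_force'],s['qpos'].round(2))
p=s['tcp_pos'][:2]-[.513,-.21];print(np.linalg.norm(p),np.arctan2(p[1],p[0]))
from arc import *
arc((.4585,-.2351),(.513,-.210),-2.71,[-.1]*3+[0]*7)
arc((.4585,-.2351),(.513,-.210),-2.71,[-.2]*10)"
```

```text
[ 0.4594 -0.2347  0.2176] [2.09160454 1.80621594 8.01260027] [-0.07  0.25  0.54  1.91 -0.15  1.02  1.43]
0.05899476589313936 -2.7089706424272224
[[-1, 0.52, 0.29, 0,0,0,0], [-1, 0.49, 0.35, 0,0,0,0], [-1, 0.46, 0.39, 0,0,0,0], [-1, -0, 0,0,0,0, 0], [-1, -0, 0,0,0,0, 0], [-1, -0, 0,0,0,0, 0], [-1, -0, 0,0,0,0, 0], [-1, -0, 0,0,0,0, 0], [-1, -0, 0,0,0,0, 0], [-1, -0, 0,0,0,0, 0]]
cmd [ 0.4535 -0.2179] angle -3.01
[[-1, 1.01, 0.64, 0,0,0,0], [-1, 0.87, 0.83, 0,0,0,0], [-1, 0.69, 0.98, 0,0,0,0], [-1, 0.47, 1.1, 0,0,0,0], [-1, 0.25, 1.17, 0,0,0,0], [-1, 0.01, 1.2, 0,0,0,0], [-1, -0.23, 1.17, 0,0,0,0], [-1, -0.46, 1.11, 0,0,0,0], [-1, -0.66, 1, 0,0,0,0], [-1, -0.86, 0.84, 0,0,0,0]]
cmd [ 0.5129 -0.15  ] angle -4.71
```

Request:
drive_tool --pt "-1 0.52 0.29 0 0 0 0" --pt "-1 0.49 0.35 0 0 0 0" --pt "-1 0.46 0.39 0 0 0 0" --pt "-1 0 0 0 0 0 0" --pt "-1 0 0 0 0 0 0" --pt "-1 0 0 0 0 0 0" --pt "-1 0 0 0 0 0 0" --pt "-1 0 0 0 0 0 0" --pt "-1 0 0 0 0 0 0" --pt "-1 0 0 0 0 0 0"

```text
time: 22.17
tcp_pos: [0.4552, -0.2176, 0.2176]
tool_rot: [0.332, 0.943, 0.001, 0.002]
wrist_force: [3.2, 0.8, 9.0]
gripper_width: 0.25
grip_force: 60.5
```

```bash
python3 -c "
from h import *
s=telemetry.sense();print(s['tcp_pos'].round(4),s['wrist_force'],s['qpos'].round(2))
p=s['tcp_pos'][:2]-[.513,-.21];print(np.linalg.norm(p),np.arctan2(p[1],p[0]))
from arc import *
arc((.4535,-.2179),(.513,-.210),-3.01,[-.2]*10)
arc((.5258,-.1514),(.513,-.210),-5.01,[-.2]*4+[-.1]*3+[0]*3)"
```

```text
[ 0.4552 -0.2176  0.2176] [3.222682   0.77476794 8.96703301] [-0.1   0.23  0.53  1.93 -0.14  1.01  1.39]
0.05830074602408811 -3.011488805332865
[[-1, 0.78, 0.91, 0,0,0,0], [-1, 0.58, 1.05, 0,0,0,0], [-1, 0.37, 1.14, 0,0,0,0], [-1, 0.13, 1.19, 0,0,0,0], [-1, -0.11, 1.19, 0,0,0,0], [-1, -0.35, 1.15, 0,0,0,0], [-1, -0.56, 1.06, 0,0,0,0], [-1, -0.77, 0.92, 0,0,0,0], [-1, -0.93, 0.75, 0,0,0,0], [-1, -1.06, 0.56, 0,0,0,0]]
cmd [ 0.5306 -0.1526] angle -5.01
[[-1, -1.6, 0.53, 0,0,0,0], [-1, -1.2, 0.1, 0,0,0,0], [-1, -1.19, -0.14, 0,0,0,0], [-1, -1.13, -0.38, 0,0,0,0], [-1, -0.54, -0.27, 0,0,0,0], [-1, -0.5, -0.33, 0,0,0,0], [-1, -0.47, -0.37, 0,0,0,0], [-1, -0, -0, 0,0,0,0], [-1, -0, -0, 0,0,0,0], [-1, -0, -0, 0,0,0,0]]
cmd [ 0.5721 -0.1996] angle -6.109999999999999
```

Request:
drive_tool --pt "-1 0.78 0.91 0 0 0 0" --pt "-1 0.58 1.05 0 0 0 0" --pt "-1 0.37 1.14 0 0 0 0" --pt "-1 0.13 1.19 0 0 0 0" --pt "-1 -0.11 1.19 0 0 0 0" --pt "-1 -0.35 1.15 0 0 0 0" --pt "-1 -0.56 1.06 0 0 0 0" --pt "-1 -0.77 0.92 0 0 0 0" --pt "-1 -0.93 0.75 0 0 0 0" --pt "-1 -1.06 0.56 0 0 0 0"

```text
time: 23.0
tcp_pos: [0.5304, -0.1539, 0.2175]
tool_rot: [0.333, 0.943, -0.001, -0.0]
wrist_force: [-6.5, -4.1, 14.5]
gripper_width: 0.251
grip_force: 61.6
```

```bash
python3 -c "
from h import *
s=telemetry.sense();print(s['tcp_pos'].round(4),s['wrist_force'],s['qpos'].round(2))
p=s['tcp_pos'][:2]-[.513,-.21];print(np.linalg.norm(p),np.arctan2(p[1],p[0])-2*np.pi)
from arc import *
arc((.5306,-.1526),(.513,-.210),-5.01,[-.15]*3+[-.1]*4+[0]*3)"
```

```text
[ 0.5304 -0.1539  0.2175] [-6.4648681  -4.06936272 14.49551718] [-0.19  0.32  0.49  1.82 -0.17  1.05  1.25]
0.05875639614015975 -5.013247891648094
[[-1, -0.86, 0.27, 0,0,0,0], [-1, -0.89, 0.13, 0,0,0,0], [-1, -0.9, 0.01, 0,0,0,0], [-1, -0.59, -0.07, 0,0,0,0], [-1, -0.59, -0.13, 0,0,0,0], [-1, -0.57, -0.19, 0,0,0,0], [-1, -0.54, -0.25, 0,0,0,0], [-1, -0, 0,0,0,0, 0], [-1, -0, 0,0,0,0, 0], [-1, -0, 0,0,0,0, 0]]
cmd [ 0.5677 -0.1853] angle -5.859999999999999
```

Request:
drive_tool --pt "-1 -0.86 0.27 -0.1 0 0 0" --pt "-1 -0.89 0.13 -0.1 0 0 0" --pt "-1 -0.9 0.01 -0.1 0 0 0" --pt "-1 -0.59 -0.07 0 0 0 0" --pt "-1 -0.59 -0.13 0 0 0 0" --pt "-1 -0.57 -0.19 0 0 0 0" --pt "-1 -0.54 -0.25 0 0 0 0" --pt "-1 0 0 0 0 0 0" --pt "-1 0 0 0 0 0 0" --pt "-1 0 0 0 0 0 0"

```text
time: 23.83
tcp_pos: [0.5681, -0.1844, 0.2179]
tool_rot: [0.332, 0.943, 0.0, -0.0]
wrist_force: [5.1, 0.9, -10.7]
gripper_width: 0.253
grip_force: 59.8
```

```bash
python3 -c "
from h import *
s=telemetry.sense();print(s['tcp_pos'].round(4),s['wrist_force'],s['qpos'].round(2))
p=s['tcp_pos'][:2]-[.513,-.21];print(np.linalg.norm(p),np.arctan2(p[1],p[0])-2*np.pi)
from arc import *
arc((.5677,-.1853),(.513,-.210),-5.86,[-.1]*3+[0]*7)"
```

```text
[ 0.5681 -0.1844  0.2179] [  5.1144132    0.87854459 -10.69054536] [-0.13  0.4   0.48  1.71 -0.21  1.09  1.32]
0.060800414971192505 -5.847916513830168
[[-1, -0.52, -0.3, 0,0,0,0], [-1, -0.49, -0.35, 0,0,0,0], [-1, -0.45, -0.4, 0,0,0,0], [-1, -0, 0,0,0,0, 0], [-1, -0, 0,0,0,0, 0], [-1, -0, 0,0,0,0, 0], [-1, -0, 0,0,0,0, 0], [-1, -0, 0,0,0,0, 0], [-1, -0, 0,0,0,0, 0], [-1, -0, 0,0,0,0, 0]]
cmd [ 0.5725 -0.2026] angle -6.16
```

Request:
drive_tool --pt "-1 -0.52 -0.3 0.1 0 0 0" --pt "-1 -0.49 -0.35 0 0 0 0" --pt "-1 -0.45 -0.4 0 0 0 0" --pt "-1 0 0 0 0 0 0" --pt "-1 0 0 0 0 0 0" --pt "-1 0 0 0 0 0 0" --pt "-1 0 0 0 0 0 0" --pt "-1 0 0 0 0 0 0" --pt "-1 0 0 0 0 0 0" --pt "-1 0 0 0 0 0 0"

```text
time: 24.67
tcp_pos: [0.5686, -0.1851, 0.2174]
tool_rot: [0.327, 0.945, 0.009, -0.011]
wrist_force: [-24.9, 47.9, 25.3]
gripper_width: 0.253
grip_force: 63.6
```

```bash
python3 -c "
from h import *
s=telemetry.sense();print(s['tcp_pos'].round(4),s['wrist_force'],s['qpos'].round(2))
p=s['tcp_pos'][:2]-[.513,-.21];print(np.linalg.norm(p),np.arctan2(p[1],p[0])-2*np.pi)
"
```

```text
[ 0.5686 -0.1851  0.2174] [-24.89132904  47.87003679  25.34262978] [-0.1   0.41  0.47  1.69 -0.23  1.11  1.35]
0.060878800991050225 -5.862008005714158
```

The stop is felt at the angle where TCP is about (0.5685, -0.185), 54 N of reaction, so the valve is shut. Next: refit the centre and plan two turns back.

```bash
python3 -c "
import numpy as np
from scipy.optimize import least_squares
P=np.array([(.5697,-.1869),(.535,-.2685),(.4594,-.2347),(.4552,-.2176),(.5304,-.1539),(.5681,-.1844),(.5686,-.1851)])
f=least_squares(lambda c:np.hypot(*(P-c).T)-.06,[.513,-.21]);print(f.x.round(4),f.fun.round(4))
c=f.x.round(4);d=np.array([.5684,-.1848])-c;a=np.arctan2(d[1],d[0]);print('a stop',a)
from arc import *
a=round(a,3)
arc((.5725,-.2026),c,a,[0]+[.1,.15]+[.25]*7)
q=c+.06*np.array([np.cos(a+2),np.sin(a+2)])
arc(q,c,a+2,[.25]*10)
q=c+.06*np.array([np.cos(a+4.5),np.sin(a+4.5)])
arc(q,c,a+4.5,[.25]*10)
"
```

```text
[ 0.5149 -0.2119] [ 0.0002  0.      0.      0.      0.     -0.0001 -0.    ]
a stop 0.46886754667552877
[[-1, 1.43, 1.13, 0,0,0,0], [-1, 0.56, 0.22, 0,0,0,0], [-1, 0.87, 0.23, 0,0,0,0], [-1, 1.5, 0.07, 0,0,0,0], [-1, 1.46, -0.3, 0,0,0,0], [-1, 1.35, -0.65, 0,0,0,0], [-1, 1.15, -0.96, 0,0,0,0], [-1, 0.87, -1.22, 0,0,0,0], [-1, 0.54, -1.39, 0,0,0,0], [-1, 0.18, -1.49, 0,0,0,0]]
cmd [ 0.4679 -0.1745] angle 2.469
[[-1, -0.19, -1.48, 0,0,0,0], [-1, -0.56, -1.39, 0,0,0,0], [-1, -0.88, -1.21, 0,0,0,0], [-1, -1.15, -0.96, 0,0,0,0], [-1, -1.35, -0.64, 0,0,0,0], [-1, -1.47, -0.28, 0,0,0,0], [-1, -1.5, 0.09, 0,0,0,0], [-1, -1.42, 0.45, 0,0,0,0], [-1, -1.27, 0.79, 0,0,0,0], [-1, -1.03, 1.09, 0,0,0,0]]
cmd [ 0.5301 -0.2699] angle 4.968999999999999
[[-1, -0.73, 1.3, 0,0,0,0], [-1, -0.39, 1.45, 0,0,0,0], [-1, -0.02, 1.5, 0,0,0,0], [-1, 0.35, 1.45, 0,0,0,0], [-1, 0.7, 1.32, 0,0,0,0], [-1, 1.01, 1.11, 0,0,0,0], [-1, 1.25, 0.82, 0,0,0,0], [-1, 1.41, 0.49, 0,0,0,0], [-1, 1.49, 0.12, 0,0,0,0], [-1, 1.48, -0.24, 0,0,0,0]]
cmd [ 0.5375 -0.1563] angle 7.469
```

Request:
drive_tool --pt "-1 1.43 1.13 0 0 0 0" --pt "-1 0.56 0.22 0 0 0 0" --pt "-1 0.87 0.23 0 0 0 0" --pt "-1 1.5 0.07 0 0 0 0" --pt "-1 1.46 -0.3 0 0 0 0" --pt "-1 1.35 -0.65 0 0 0 0" --pt "-1 1.15 -0.96 0 0 0 0" --pt "-1 0.87 -1.22 0 0 0 0" --pt "-1 0.54 -1.39 0 0 0 0" --pt "-1 0.18 -1.49 0 0 0 0"

```text
time: 25.5
tcp_pos: [0.4682, -0.1742, 0.2178]
tool_rot: [0.332, 0.943, 0.0, 0.001]
wrist_force: [10.3, -1.1, -14.5]
gripper_width: 0.251
grip_force: 60.3
```

```bash
cat > st.py <<'E'
from h import *
s=telemetry.sense();print(s['tcp_pos'].round(4),s['wrist_force'].round(1),s['qpos'].round(2),s['tool_rot'].round(3))
p=s['tcp_pos'][:2]-[.5149,-.2119];print(np.linalg.norm(p),np.arctan2(p[1],p[0]),np.arctan2(p[1],p[0])+2*np.pi)
E
python3 st.py
```

```text
[ 0.4682 -0.1742  0.2178] [ 10.3  -1.1 -14.5] [-0.17  0.22  0.51  1.94 -0.13  1.01  1.29] [0.332 0.943 0.    0.001]
0.06002435130885504 2.46224452430987 8.745429831489457
```

Request:
drive_tool --pt "-1 -0.19 -1.48 0.1 0 0 0" --pt "-1 -0.56 -1.39 0 0 0 0" --pt "-1 -0.88 -1.21 0 0 0 0" --pt "-1 -1.15 -0.96 0 0 0 0" --pt "-1 -1.35 -0.64 0 0 0 0" --pt "-1 -1.47 -0.28 0 0 0 0" --pt "-1 -1.5 0.09 0 0 0 0" --pt "-1 -1.42 0.45 0 0 0 0" --pt "-1 -1.27 0.79 0 0 0 0" --pt "-1 -1.03 1.09 0 0 0 0"

```text
time: 26.33
tcp_pos: [0.5292, -0.2705, 0.2176]
tool_rot: [0.333, 0.943, 0.0, -0.001]
wrist_force: [-7.6, 7.2, 9.4]
gripper_width: 0.246
grip_force: 62.7
```

```bash
python3 st.py
```

```text
[ 0.5292 -0.2705  0.2176] [-7.6  7.2  9.4] [-0.    0.4   0.53  1.72 -0.23  1.09  1.49] [ 0.333  0.943  0.    -0.001]
0.060322813954007994 -1.3310490059899671 4.952136301189619
```

Tracking well. Next arc, to 7.469 absolute.

Request:
drive_tool --pt "-1 -0.73 1.3 0 0 0 0" --pt "-1 -0.39 1.45 0 0 0 0" --pt "-1 -0.02 1.5 0 0 0 0" --pt "-1 0.35 1.45 0 0 0 0" --pt "-1 0.7 1.32 0 0 0 0" --pt "-1 1.01 1.11 0 0 0 0" --pt "-1 1.25 0.82 0 0 0 0" --pt "-1 1.41 0.49 0 0 0 0" --pt "-1 1.49 0.12 0 0 0 0" --pt "-1 1.48 -0.24 0 0 0 0"

```text
time: 27.17
tcp_pos: [0.539, -0.1569, 0.2177]
tool_rot: [0.332, 0.943, -0.0, 0.002]
wrist_force: [3.5, -5.0, -1.5]
gripper_width: 0.248
grip_force: 61.6
```

```bash
python3 st.py; python3 -c "
from arc import *
c=np.array([.5149,-.2119]);a=.469
g=lambda t:c+.06*np.array([np.cos(a+t),np.sin(a+t)])
arc(g(7),c,a+7,[.25]*10);arc(g(9.5),c,a+9.5,[.25]*10);arc(g(12),c,a+12,[.2,.2,.16,.03]+[0]*6)"
```

```text
[ 0.539  -0.1569  0.2177] [ 3.5 -5.  -1.5] [-0.21  0.33  0.51  1.8  -0.19  1.05  1.27] [ 0.332  0.943 -0.     0.002]
0.060007488589980326 1.1581225898447094 7.441307897024296
[[-1, 1.37, -0.61, 0,0,0,0], [-1, 1.17, -0.92, 0,0,0,0], [-1, 0.91, -1.19, 0,0,0,0], [-1, 0.59, -1.38, 0,0,0,0], [-1, 0.23, -1.47, 0,0,0,0], [-1, -0.14, -1.49, 0,0,0,0], [-1, -0.51, -1.41, 0,0,0,0], [-1, -0.84, -1.24, 0,0,0,0], [-1, -1.12, -0.99, 0,0,0,0], [-1, -1.33, -0.68, 0,0,0,0]]
cmd [ 0.4636 -0.2429] angle 9.969000000000001
[[-1, -1.46, -0.33, 0,0,0,0], [-1, -1.49, 0.03, 0,0,0,0], [-1, -1.44, 0.41, 0,0,0,0], [-1, -1.3, 0.75, 0,0,0,0], [-1, -1.07, 1.05, 0,0,0,0], [-1, -0.77, 1.28, 0,0,0,0], [-1, -0.44, 1.43, 0,0,0,0], [-1, -0.07, 1.49, 0,0,0,0], [-1, 0.31, 1.47, 0,0,0,0], [-1, 0.66, 1.34, 0,0,0,0]]
cmd [ 0.5746 -0.2177] angle 12.469
[[-1, 0.75, 0.93, 0,0,0,0], [-1, 0.93, 0.77, 0,0,0,0], [-1, 0.83, 0.46, 0,0,0,0], [-1, 0.17, 0.08, 0,0,0,0], [-1, -0, -0, 0,0,0,0], [-1, -0, -0, 0,0,0,0], [-1, -0, -0, 0,0,0,0], [-1, -0, -0, 0,0,0,0], [-1, -0, -0, 0,0,0,0], [-1, -0, -0, 0,0,0,0]]
cmd [ 0.5678 -0.1835] angle 13.059
```

Request:
drive_tool --pt "-1 1.37 -0.61 0 0 0 0" --pt "-1 1.17 -0.92 0 0 0 0" --pt "-1 0.91 -1.19 0 0 0 0" --pt "-1 0.59 -1.38 0 0 0 0" --pt "-1 0.23 -1.47 0 0 0 0" --pt "-1 -0.14 -1.49 0 0 0 0" --pt "-1 -0.51 -1.41 0 0 0 0" --pt "-1 -0.84 -1.24 0 0 0 0" --pt "-1 -1.12 -0.99 0 0 0 0" --pt "-1 -1.33 -0.68 0 0 0 0"

```text
time: 28.0
tcp_pos: [0.4633, -0.2427, 0.2177]
tool_rot: [0.333, 0.943, 0.001, 0.0]
wrist_force: [3.3, 7.6, 0.8]
gripper_width: 0.251
grip_force: 61.8
```

Request:
drive_tool --pt "-1 -1.46 -0.33 0 0 0 0" --pt "-1 -1.49 0.03 0 0 0 0" --pt "-1 -1.44 0.41 0 0 0 0" --pt "-1 -1.3 0.75 0 0 0 0" --pt "-1 -1.07 1.05 0 0 0 0" --pt "-1 -0.77 1.28 0 0 0 0" --pt "-1 -0.44 1.43 0 0 0 0" --pt "-1 -0.07 1.49 0 0 0 0" --pt "-1 0.31 1.47 0 0 0 0" --pt "-1 0.66 1.34 0 0 0 0"

```text
time: 28.83
tcp_pos: [0.5745, -0.2207, 0.2177]
tool_rot: [0.334, 0.943, -0.002, 0.001]
wrist_force: [-4.4, -5.6, 2.0]
gripper_width: 0.248
grip_force: 62.0
```

Request:
drive_tool --pt "-1 0.75 0.93 0 0 0 0" --pt "-1 0.93 0.77 0 0 0 0" --pt "-1 0.83 0.46 0 0 0 0" --pt "-1 0.17 0.08 0 0 0 0" --pt "-1 0 0 0 0 0 0" --pt "-1 0 0 0 0 0 0" --pt "-1 0 0 0 0 0 0" --pt "-1 0 0 0 0 0 0" --pt "-1 0 0 0 0 0 0" --pt "-1 0 0 0 0 0 0"

```text
time: 29.67
tcp_pos: [0.5675, -0.1828, 0.2177]
tool_rot: [0.332, 0.943, 0.001, -0.0]
wrist_force: [-2.4, 2.8, 6.6]
gripper_width: 0.247
grip_force: 62.4
```

```bash
python3 st.py; python3 - <<'E'
from h import *
a=shot('side')[0];b=shot('top')[0]
f=lambda im,x0,y0,w:cv2.resize(im[y0:y0+150,x0:x0+w],None,fx=3.3,fy=3.3,interpolation=3)
save(np.hstack([f(a,300,180,160),f(b,265,125,80)]),'s6.png')
E
```

```text
[ 0.5675 -0.1828  0.2177] [-2.4  2.8  6.6] [-0.17  0.4   0.54  1.71 -0.23  1.09  1.34] [ 0.332  0.943  0.001 -0.   ]
0.06006346873769756 0.5055187133177272 6.788704020497313
```

View pics/s6.png

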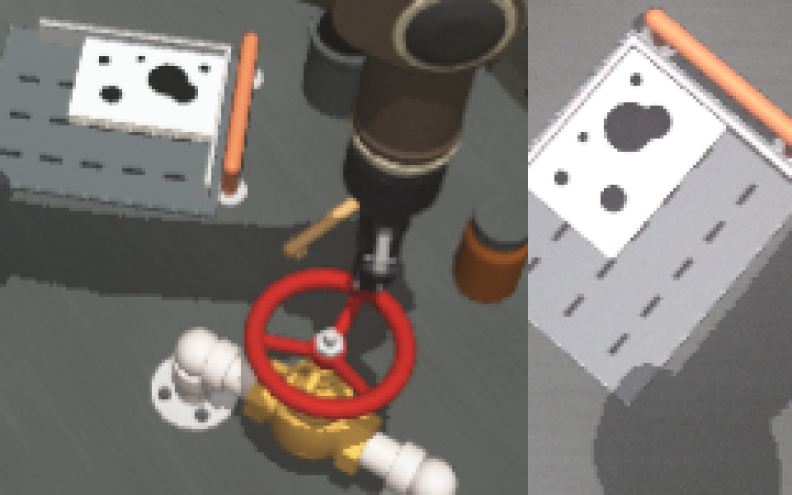

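The slab is still flush in the corner, the handle is gripped at 62 N, and the wheel is about 2.006 turns from its stop. The tin, jar and brush look untouched. Handing in.

```bash
python3 -c "
from h import *
print(job.job_done())"
```

```text
the job is handed in; nothing more can be done
None
```

The job is handed in; no verdict came back. The slab is flush in the rail corner, and the valve was shut on its stop, then opened about two turns (12.60 rad by my measurement). The handle is still gripped at about 62 N, and I saw no sign of the tin, jar or brush being disturbed.

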